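# Put the narrow V-die segments back into their set tray

### The arm

A 6-joint arm with a two-finger parallel gripper is mounted at the origin on the work surface. World frame = base frame: x ahead of the robot, y to its left, z up, the work surface at z = 0. Lengths are in m, angles in rad, forces in N, time in s.
With the tool pointing down it reaches from about 0.35 to 0.775 m from the base axis. Payload 7.3 kg.
Tool frame: the origin (TCP) lies on the centre line of the jaws, within the pads' length; the fingertips stand 19 mm ahead of it and the grasp point (between the pads) is the TCP; z points along the fingers, y is the line along which they close (so a half turn about z gives the same grasp; the last joint's range is limited). The gripper opens to 92 mm and grips with 3 to 60 N. Pads are 19 mm wide; open, the fingers measure 130 mm over their backs; the gripper's body (75 mm by 190 mm) begins 47 mm behind the grasp point.
Start: joints at [1.026, 0.342, 1.524, -0, 1.275, -0.146], TCP at [0.204, 0.484, 0.246] pointing down, gripper open.
Joint ranges: [-2.53, 2.53], [-0.77, 2.02], [0.04, 2.7], [-1, 4.14], [0.28, 2.66], [-3.11, 3.11]. Speed limits (rad/s): [2.57, 2.57, 3.14, 3.14, 3.14, 3.14].

### API

Orientations are given as a unit quaternion [w, x, y, z].
In Python, from plant import robot gives the robot as it stands.
- The arm moves only by the tool send_rows, never from a script. Its argument "deltas" is a list of rows, each an object with "twist": the turn, a rotation vector about the tool's x, y, z in degrees, a list of three; "dp": the shift along the tool's x, y, z in cm, a list of three; "jaw": the finger opening in cm, from 0 to 9.18. A call has 1 to 10 rows; each row shifts and turns the commanded pose from where the row before left it, along the tool's axes as they then stand; what a row does not reach is not made up. A row lasts 1/12 s, in which the tool goes at most 41.7 mm and 7.16 degrees, less where a joint would pass 70% of its speed; a pose out of reach is approached as far as the arm can. A call with a gripper value outside its range is refused whole. The fingers move at their own pace and stop on an object; "force" is the grip in N (left out, the last holds). Time passes only in rows, so rows that do not move let the fingers close. It gives the time, the measured TCP pose, the force, the opening and the grip force at its end, in the units of the state.
- robot.observe(): the state, without advancing time (a new reading comes with each control period).
- robot.capture(name): name is "side" or "top" or "wrist"; returns (picture, depth): 384x512x3 uint8, red, green, blue; 384x512 float32, m along the optical axis (not along the pixel's ray), 0 where there is no reading.
- robot.calibration(name): a dict with "fovy" (degrees; the focal length in pixels is half the picture's height over the tangent of half this angle, whatever the lens; pixels are square), "cx", "cy" (the principal point, pixels), "rvec" (rotation vector, rad) and "tvec" (3), from world to camera coordinates, as OpenCV has them. Camera axes: x right, y down, z forward; pixel columns grow to the right and rows downward; lengths in m; the calibration is good to about 2 mm. A picture is of the moment at which its call begins: read the wrist's pose just before it. calibration takes no time and is no camera call; for the wrist camera it gives the pose at the moment of the call.
- robot.hand_in(): hands the job in; it is judged then, once.
The state is a dict: "time": time; "joint_positions": joint angles; "qvel": joint speeds; "joint_efforts": joint torques, N m; "tool_pos": TCP position; "tcp_rot": TCP orientation; "ft_force": force on the tool from outside, world axes, zero at the start; "torque": the same for the moment, N m; "width": finger opening in m; "grip_force": force on a finger pad.
Only numpy, scipy, OpenCV 4.12 (cv2) and the standard library are available. Lean on these libraries where they do the work, as an engineer would, in place of code of your own. Each camera call takes 0.05 s, during which the arm holds its last target. There are 200 camera calls.

### The job

Gather the four narrow V-die segments from the bench back into the set tray, each standing upright, V upward, on the floor of the holder whose pocket is made for its length. The two broader segments with the big V belong to another set: leave them standing where they are. The dies are ground and chip easily, so set each one down gently and do not drop it.

Things in the scene. Friction and masses are not known exactly. Their poses are not given: they have to be found in the camera images.
- die_25: steel V-die segment of the narrow set, 25 mm long, standing upright: a foot 30 mm wide and 14 mm high, above it a body 24 mm wide up to 46 mm total height, with one narrow V groove (10 mm wide, 5 mm deep) along its top; about 0.23 kg. Origin: centre of its underside; x along its length (the groove), y across, z up; turning it half round changes nothing
- die_45: steel V-die segment of the narrow set, 45 mm long, standing upright: a foot 30 mm wide and 14 mm high, above it a body 24 mm wide up to 46 mm total height, with one narrow V groove (10 mm wide, 5 mm deep) along its top; about 0.41 kg. Origin: centre of its underside; x along its length (the groove), y across, z up; turning it half round changes nothing
- die_65: steel V-die segment of the narrow set, 65 mm long, standing upright: a foot 30 mm wide and 14 mm high, above it a body 24 mm wide up to 46 mm total height, with one narrow V groove (10 mm wide, 5 mm deep) along its top; about 0.59 kg. Origin: centre of its underside; x along its length (the groove), y across, z up; turning it half round changes nothing
- die_85: steel V-die segment of the narrow set, 85 mm long, standing upright: a foot 30 mm wide and 14 mm high, above it a body 24 mm wide up to 46 mm total height, with one narrow V groove (10 mm wide, 5 mm deep) along its top; about 0.77 kg. Origin: centre of its underside; x along its length (the groove), y across, z up; turning it half round changes nothing
- wide_die_45: look-alike from another set: steel V-die segment 45 mm long, same height (46 mm) but broader, foot 44 mm and body 38 mm wide, with a big V groove (24 mm wide, 12 mm deep). Origin: centre of its underside; x along its length, z up
- wide_die_65: look-alike from another set: steel V-die segment 65 mm long, same height (46 mm) but broader, foot 44 mm and body 38 mm wide, with a big V groove (24 mm wide, 12 mm deep). Origin: centre of its underside; x along its length, z up
- holder_25: fixed holder, one of four side by side (72 mm apart, any order) in the sheet-metal set tray (walls 20 mm high): grey plastic block 118 x 70 mm, 16 mm high, with a black-floored pocket 41 mm long, 46 mm wide, 12 mm deep in its middle, made for the 25 mm segment. Origin: centre of its underside, 3 mm above the bench; x along the pocket, z up; pocket floor 4 mm above the origin
- holder_45: fixed holder, one of four side by side (72 mm apart, any order) in the sheet-metal set tray (walls 20 mm high): grey plastic block 118 x 70 mm, 16 mm high, with a black-floored pocket 61 mm long, 46 mm wide, 12 mm deep in its middle, made for the 45 mm segment. Origin: centre of its underside, 3 mm above the bench; x along the pocket, z up; pocket floor 4 mm above the origin
- holder_65: fixed holder, one of four side by side (72 mm apart, any order) in the sheet-metal set tray (walls 20 mm high): grey plastic block 118 x 70 mm, 16 mm high, with a black-floored pocket 81 mm long, 46 mm wide, 12 mm deep in its middle, made for the 65 mm segment. Origin: centre of its underside, 3 mm above the bench; x along the pocket, z up; pocket floor 4 mm above the origin
- holder_85: fixed holder, one of four side by side (72 mm apart, any order) in the sheet-metal set tray (walls 20 mm high): grey plastic block 118 x 70 mm, 16 mm high, with a black-floored pocket 101 mm long, 46 mm wide, 12 mm deep in its middle, made for the 85 mm segment. Origin: centre of its underside, 3 mm above the bench; x along the pocket, z up; pocket floor 4 mm above the origin

How it is judged:
At the end, for the whole second after the job is handed in: Each narrow segment stands upright (0.1 rad) on the pocket floor of its own holder (centre within 14 mm of the holder's, underside under 8 mm above the holder's), let go and at rest; both broad segments are upright and within 20 mm of their starts (horizontal distance between die_25 and holder_25 below 0.014 m and z of die_25 in the frame of holder_25 between 0 and 0.008 m and angle between each of die_25, die_45, die_65, die_85, wide_die_45, wide_die_65's own z axis and vertical below 0.1 rad and linear speed of each of die_25, die_45, die_65, die_85 below 0.02 m/s and angular speed of each of die_25, die_45, die_65, die_85 below 0.1 rad/s and contact force between the fingers and die_25 below 0.05 N and horizontal distance between die_45 and holder_45 below 0.014 m and z of die_45 in the frame of holder_45 between 0 and 0.008 m and contact force between the fingers and die_45 below 0.05 N and horizontal distance between die_65 and holder_65 below 0.014 m and z of die_65 in the frame of holder_65 between 0 and 0.008 m and contact force between the fingers and die_65 below 0.05 N and horizontal distance between die_85 and holder_85 below 0.014 m and z of die_85 in the frame of holder_85 between 0 and 0.008 m and contact force between the fingers and die_85 below 0.05 N and distance of each of wide_die_45, wide_die_65 from where it was at the start of the episode below 0.02 m); the robot touches nothing.
It fails at once if a narrow segment is dropped or thrown: faster than 0.6 m/s (a fall of about 18 mm) with no finger on it ((linear speed of die_25 above 0.6 m/s and contact force between the fingers and die_25 below 0.05 N) or (linear speed of die_45 above 0.6 m/s and contact force between the fingers and die_45 below 0.05 N) or (linear speed of die_65 above 0.6 m/s and contact force between the fingers and die_65 below 0.05 N) or (linear speed of die_85 above 0.6 m/s and contact force between the fingers and die_85 below 0.05 N)).
It fails at once if a broad segment is shifted by more than 20 mm (distance of any of wide_die_45, wide_die_65 from where it was at the start of the episode above 0.02 m).
It also fails if it takes over 109 s, if anything falls off the work surface, if the arm or the gripper's body presses on something with over 40 N, if the wrist force passes 120 N, or if a joint passes its speed limit or range.

## Working session

There is one attempt and no reset: what is moved stays moved. The work goes in short steps, Python scripts to look and compute and a tool call to move; the robot and the scene stay as the last step left them, time stands still between calls to the robot, and variables do not carry over. Pictures are saved under pics/ and viewed, at most 14 in all, crops included, and the job is handed in when it is done.

Besides the shell and the picture viewer there is one more tool, called as a command line: name --argument value ..., lists and objects as JSON in quotes. send_rows: Moves the arm, as the interface text tells. Its arguments: {"type":"object","properties":{"deltas":{"type":"array","items":{"type":"object","properties":{"twist":{"type":"array","items":{"type":"number"}},"dp":{"type":"array","items":{"type":"number"}},"jaw":{"type":"number"}}}},"force":{"type":"number"}},"required":["deltas"]}

```bash
ls; mkdir -p pics; cat > h.py <<'E'
import numpy as np, cv2
from plant import robot
def cap(n):
    c=robot.calibration(n); im,d=robot.capture(n)
    np.savez(f'{n}.npz',im=im,d=d,c=np.array(c,dtype=object)); return im,d,c
def load(n):
    z=np.load(f'{n}.npz',allow_pickle=True); return z['im'],z['d'],z['c'].item()
def rays(c,px):
    px=np.atleast_2d(px).astype(float); f=192/np.tan(np.radians(c['fovy'])/2)
    R=cv2.Rodrigues(np.array(c['rvec'],float))[0]; t=np.array(c['tvec'],float)
    v=np.c_[(px[:,0]-c['cx'])/f,(px[:,1]-c['cy'])/f,np.ones(len(px))]
    return -R.T@t, v@R
def onz(c,px,z):
    o,v=rays(c,px); return o+v*((z-o[2])/v[:,2])[:,None]
def cloud(c,d):
    yy,xx=np.mgrid[:384,:512]; o,v=rays(c,np.c_[xx.ravel(),yy.ravel()])
    return (o+v*d.ravel()[:,None]).reshape(384,512,3)
E
python3 - <<'E'
from h import *
for n in('top','side'):
    im,d,c=cap(n); cv2.imwrite(f'pics/{n}0.png',im[:,:,::-1]); print(c, (d>0).mean())
s=robot.observe(); print(s)
E
```

```text
pics
{'fovy': 42.096146003564975, 'cx': 247.2737560118938, 'cy': 198.01712485389064, 'rvec': array([ 2.17654421, -2.13003525,  0.15270854]), 'tvec': array([-0.01298467,  0.52590396,  1.55859869])} 0.9961344401041666
{'fovy': 54.21286042636489, 'cx': 256.41453334365764, 'cy': 194.25360628903772, 'rvec': array([ 2.05994065, -0.53074998,  0.26926407]), 'tvec': array([-0.446021  ,  0.16441114,  0.80621509])} 0.9958648681640625
{'time': 0.1, 'joint_positions': array([ 1.02599036e+00,  3.42658235e-01,  1.52488012e+00,  7.78643320e-06,
        1.27535525e+00, -1.46025175e-01]), 'qvel': array([-0.00161782, -0.00220236, -0.00124467, -0.00047437, -0.00024824,
       -0.00040856]), 'joint_efforts': array([ 1.45955510e-03, -4.32003844e+01, -2.44694495e+01,  7.20569445e-02,
        5.24975604e-02, -2.57910284e-05]), 'tool_pos': array([0.20368464, 0.48354649, 0.24512617]), 'tcp_rot': array([-2.23747951e-04,  1.98072912e-01,  9.80187073e-01, -6.10797204e-04]), 'ft_force': array([0.14146587, 0.00803327, 0.18694804]), 'torque': array([0.01645076, 0.03945583, 0.03635891]), 'grip_force': 0.0, 'width': 0.09187269703097119}
```

View pics/top0.png

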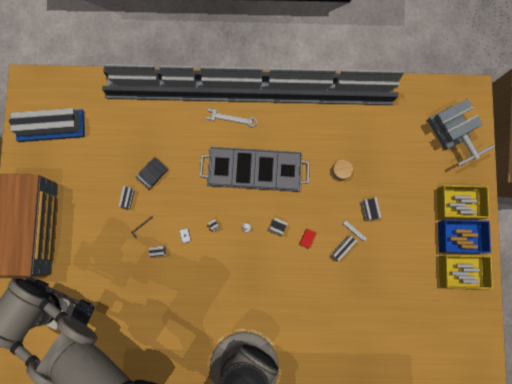

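View pics/side0.png

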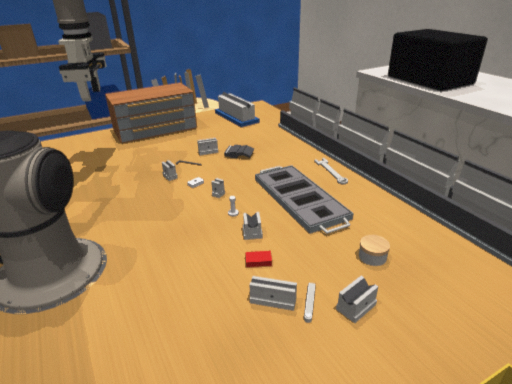

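The top view shows the tray at (254,170). The narrow dies are near (126,197), (157,251), (213,225) and (344,247), and the broad ones at (278,227) and (371,209).

```bash
cat > m.py <<'E'
from h import *
im,d,c=load('top'); P=cloud(c,d)
print('bench z',np.median(P[260:300,200:300,2]))
for p in [(126,197),(157,251),(213,225),(344,247),(278,227),(371,209)]:
    x,y=p; w=np.zeros((384,512),bool); w[y-20:y+20,x-20:x+20]=1
    m=(w&(P[...,2]>.028)).astype(np.uint8)
    n,l,st,ce=cv2.connectedComponentsWithStats(m)
    if n<2: print(p,'none');continue
    k=np.argmin([np.hypot(*(ce[i]-p)) for i in range(1,n)])+1
    yy,xx=np.nonzero(l==k); Q=onz(c,np.c_[xx,yy],.046)[:,:2]
    r=cv2.minAreaRect((Q*1000).astype(np.float32)); (cx,cy),(a,b),t=r
    if a<b: a,b,t=b,a,t+90
    print(p,len(xx),Q.mean(0).round(4),'rect',np.round([cx,cy,a,b,(t+90)%180-90],1))
# pockets
g=im.mean(2); w=np.zeros((384,512),np.uint8); w[145:195,200:310]=1
m=((g<45)&(w>0)).astype(np.uint8)
n,l,st,ce=cv2.connectedComponentsWithStats(m)
for i in range(1,n):
    if st[i,4]<60: continue
    yy,xx=np.nonzero(l==i); Q=onz(c,np.c_[xx,yy],.007)[:,:2]; 
    r=cv2.minAreaRect((Q*1000).astype(np.float32)); print('pocket',ce[i].round(1),st[i,4],Q.mean(0).round(4),np.round(r[1],1),round(r[2],1))
E
python3 m.py; python3 - <<'E'
import sys; sys.path.insert(0,'.')
from h import *
im,d,c=load('top')
cv2.imwrite('pics/t1.png',cv2.resize(im[130:275,100:400,::-1],None,fx=2.6,fy=2.6,interpolation=cv2.INTER_CUBIC))
E
```

```text
bench z -0.0014486960130437598
(126, 197) 182 [0.5185 0.3862] rect [518.7 385.7  65.1  28.6  -9.3]
(157, 251) 119 [0.3508 0.2784] rect [350.6 278.3  46.8  24.4 -82.4]
(213, 225) 63 [0.4374 0.105 ] rect [437.6 104.9  25.   24.2  32.6]
(344, 247) 227 [ 0.372  -0.3098] rect [ 372.1 -309.8   86.    25.7  -41.8]
(278, 227) 176 [ 0.437  -0.1014] rect [ 437.  -101.3   44.6   39.2   67.5]
(371, 209) 272 [ 0.4993 -0.3979] rect [ 498.8 -397.    64.7   44.6   12.6]
pocket [243.3 167.7] 369 [0.6303 0.0135] [42.  96.6] 87.4
pocket [221.2 166.2] 214 [0.6335 0.0862] [53.5 42.6] 1.3
pocket [265.3 169. ] 292 [ 0.6275 -0.0589] [41.4 75.9] 87.5
pocket [287.1 170.2] 136 [ 0.625  -0.1303] [33.4 39.8] 1.3
```

View pics/t1.png

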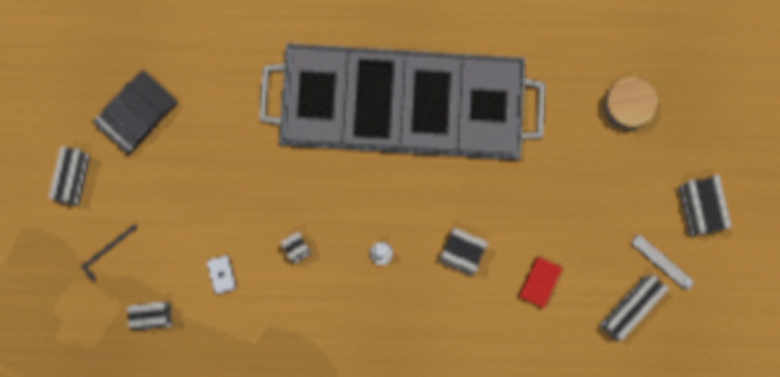

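```bash
cat > p.py <<'E'
import sys
from h import *
from scipy.spatial.transform import Rotation as Ro
def plan(x,y,z,groove):
    s=robot.observe(); q=s['tcp_rot']; R=Ro.from_quat(np.r_[q[1:],q[0]]); M=R.as_matrix()
    psi=np.degrees(np.arctan2(M[1,1],M[0,1])); d=(groove+90-psi+90)%180-90
    tilt=np.degrees(np.arccos(-M[2,2]))
    # tool after yaw
    T=np.radians(psi+d); yv=np.array([np.cos(T),np.sin(T)]); xv=np.array([-yv[1],yv[0]])
    D=np.array([x,y,z])-s['tool_pos']
    if np.dot(M[:2,0],np.array([-np.sin(np.radians(psi)),np.cos(np.radians(psi))]))<0: xv=-xv
    print('tw z',round(-d,2),'then dp cm',np.round([D[:2]@xv*100,D[:2]@yv*100,-D[2]*100],2),'| t',round(s['time'],2),'tilt',round(tilt,2),'pos',s['tool_pos'].round(4),'w',round(s['width'],4),'g',round(s['grip_force'],1),'j1,j6',s['joint_positions'][[0,5]].round(2))
if __name__=='__main__': plan(*map(float,sys.argv[1:]))
E
python3 p.py .5185 .386 .16 -9.3
```

```text
tw z -13.55 then dp cm [-32.64  -4.54   8.51] | t 0.1 tilt 0.07 pos [0.2037 0.4835 0.2451] w 0.0919 g 0.0 j1,j6 [ 1.03 -0.15]
```

send_rows --deltas '[{"twist":[0,0,-6.8],"dp":[0,0,0],"jaw":5.2},{"twist":[0,0,-6.8],"dp":[0,0,0],"jaw":5.2},{"twist":[0,0,0],"dp":[-3.6,-0.55,0.8],"jaw":5.2},{"twist":[0,0,0],"dp":[-3.6,-0.55,0.8],"jaw":5.2},{"twist":[0,0,0],"dp":[-3.6,-0.55,0.8],"jaw":5.2},{"twist":[0,0,0],"dp":[-3.6,-0.55,0.8],"jaw":5.2},{"twist":[0,0,0],"dp":[-3.6,-0.55,0.8],"jaw":5.2},{"twist":[0,0,0],"dp":[-3.6,-0.55,0.8],"jaw":5.2},{"twist":[0,0,0],"dp":[-3.6,-0.55,0.8],"jaw":5.2},{"twist":[0,0,0],"dp":[-3.6,-0.55,0.8],"jaw":5.2}]' --force 45

```text
time: 0.93
tool_pos: [0.4824, 0.3931, 0.1809]
tcp_rot: [-0.0, 0.081, 0.997, -0.0]
ft_force: [0.3, 1.2, 0.1]
width: 0.0521
grip_force: 0.0
```

```bash
python3 p.py .5185 .386 .16 -9.3
```

```text
tw z 0.04 then dp cm [-3.67 -0.12  2.09] | t 0.93 tilt 0.05 pos [0.4824 0.3931 0.1809] w 0.0521 g 0.0 j1,j6 [ 0.56 -0.85]
```

Accurate motion. Approach and look from the wrist.

send_rows --deltas '[{"twist":[0,0,0],"dp":[-1.85,-0.05,1.0],"jaw":5.2},{"twist":[0,0,0],"dp":[-1.85,-0.05,1.0],"jaw":5.2},{"twist":[0,0,0],"dp":[0,0,0],"jaw":5.2},{"twist":[0,0,0],"dp":[0,0,0],"jaw":5.2}]'

```text
time: 1.27
tool_pos: [0.5174, 0.3864, 0.1603]
tcp_rot: [-0.001, 0.081, 0.997, -0.001]
ft_force: [-0.4, -0.3, 0.1]
width: 0.0519
grip_force: 0.0
```

```bash
cat > w.py <<'E'
# wrist measure of raised tops near expected point: w.py x y zlow zref picname
import sys
from h import *
from p import plan
x,y,zl,zr=map(float,sys.argv[1:5])
im,d,c=cap('wrist'); cv2.imwrite(f'pics/{sys.argv[5]}.png',im[:,:,::-1]); P=cloud(c,d)
print('cam',rays(c,[[0,0]])[0].round(3), 'bench',np.percentile(P[...,2],[5,50,95]).round(4))
m=((d>0)&(P[...,2]>zl)&(P[...,2]<zr+.006)&(np.hypot(P[...,0]-x,P[...,1]-y)<.06)).astype(np.uint8)
n,l,st,ce=cv2.connectedComponentsWithStats(m)
for i in range(1,n):
    if st[i,4]<150: continue
    Q=P[l==i]; (cx,cy),(a,b),t=cv2.minAreaRect((Q[:,:2]*1000).astype(np.float32))
    if a<b:a,b,t=b,a,t+90
    print('obj',st[i,4],np.round([cx,cy,a,b,(t+90)%180-90],1),'z',np.percentile(Q[:,2],[5,50,95]).round(4))
E
python3 w.py .5185 .386 .03 .046 w65; python3 p.py .5185 .386 .037 -9.3
```

```text
cam [0.453 0.398 0.299] bench [-0.0016  0.0003  0.2543]
obj 2118 [524.1 392.   65.7  24.   -9.6] z [0.0404 0.0448 0.0462]
tw z 0.03 then dp cm [-0.18 -0.08 12.42] | t 1.32 tilt 0.09 pos [0.5168 0.3871 0.1612] w 0.052 g 0.0 j1,j6 [ 0.52 -0.89]
```

View pics/w65.png

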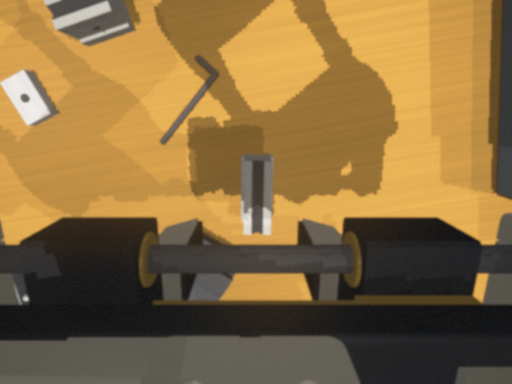

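The wrist image shows die_65 at about (257,195), with the fingers around column 251. The wrist and top estimates differ by 8 mm, so I'm checking with the side camera.

```bash
python3 - <<'E'
from h import *
im,d,c=load('side'); P=cloud(c,d); print('bench side',np.median(P[300:330,150:230,2]))
for n,x,y in [('65',.5185,.386),('45',.3508,.2784),('25',.4374,.105),('85',.372,-.31),('w45',.437,-.101),('w65',.499,-.398)]:
    m=(d>0)&(P[...,2]>.036)&(P[...,2]<.055)&(np.hypot(P[...,0]-x,P[...,1]-y)<.06)
    Q=P[m]; (cx,cy),(a,b),t=cv2.minAreaRect((Q[:,:2]*1000).astype(np.float32))
    if a<b:a,b,t=b,a,t+90
    print(n,m.sum(),np.round([cx,cy,a,b,(t+90)%180-90],1),np.percentile(Q[:,2],98).round(4))
c=load('wrist')[2]; s=robot.observe()
f=192/np.tan(np.radians(c['fovy'])/2); print('f',f,c['cx'],c['cy'])
X=np.array([[s['tool_pos'][0],s['tool_pos'][1],z] for z in (.046,.16)])
R=cv2.Rodrigues(c['rvec'])[0]; k=X@R.T+c['tvec']; print(k[:,:2]/k[:,2:]*f+[c['cx'],c['cy']])
im,d,c2=load('top'); P=cloud(c2,d); 
for n,x,y in [('65',.5185,.386)]:
    m=(P[...,2]>.036)&(np.hypot(P[...,0]-x,P[...,1]-y)<.06); print(P[m].mean(0))
E
```

```text
bench side -0.00044579188088123
65 101 [523.2 389.2  64.9  29.5 -10.3] 0.0463
45 85 [354.1 281.5  49.2  25.  -82.5] 0.0463
25 73 [441.6 105.7  27.3  26.5  27.3] 0.0468
85 602 [ 375.6 -309.8   85.3   26.8  -42.5] 0.0471
w45 190 [ 440.8 -100.1   47.1   38.    68.1] 0.0467
w65 603 [ 502.8 -398.1   66.2   39.4   12. ] 0.0471
f 307.103084859933 249.7822309075997 191.31998805342482
[[249.88256164 191.69555323]
 [249.45199629 249.35037829]]
[0.51984424 0.38766987 0.04297213]
```

```bash
python3 p.py .5238 .3915 .037 -9.6
```

```text
tw z 0.33 then dp cm [-0.61  0.55 12.42] | t 1.32 tilt 0.09 pos [0.5168 0.3871 0.1612] w 0.052 g 0.0 j1,j6 [ 0.52 -0.89]
```

send_rows --deltas '[{"dp":[-0.6,0.55,1.4],"twist":[0,0,0.3],"jaw":5.2},{"dp":[0,0,3.0],"twist":[0,0,0],"jaw":5.2},{"dp":[0,0,3.0],"twist":[0,0,0],"jaw":5.2},{"dp":[0,0,0],"twist":[0,0,0],"jaw":5.2},{"dp":[0,0,0],"twist":[0,0,0],"jaw":5.2}]'

```text
time: 1.73
tool_pos: [0.5226, 0.3919, 0.0874]
tcp_rot: [-0.001, 0.083, 0.997, -0.001]
ft_force: [0.5, 0.3, 0.1]
width: 0.0521
grip_force: 0.0
```

```bash
python3 w.py .5238 .3915 .03 .046 w65b;  python3 p.py .5238 .3915 .037 -9.6
```

```text
cam [0.458 0.404 0.226] bench [-1.600e-03  1.000e-04  1.815e-01]
obj 2965 [515.9 393.5  48.8  24.1  -9.8] z [0.0403 0.0448 0.0462]
tw z 0.11 then dp cm [-0.01 -0.1   5.22] | t 1.78 tilt 0.06 pos [0.5238 0.3925 0.0892] w 0.0522 g 0.0 j1,j6 [ 0.53 -0.88]
```

View pics/w65b.png

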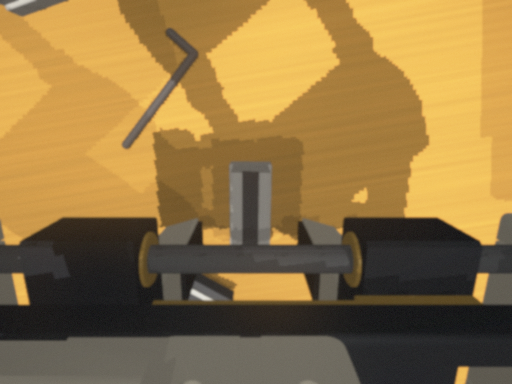

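The die is centred between the fingers at column 250. Descending to grasp.

send_rows --deltas '[{"dp":[0,0,2.0],"jaw":5.2},{"dp":[0,0,1.6],"jaw":5.2},{"dp":[0,0,1.1],"jaw":5.2},{"dp":[0,0,0.4],"jaw":5.2},{"dp":[0,0,0],"jaw":5.2},{"dp":[0,0,0],"jaw":2.0},{"dp":[0,0,0],"jaw":2.0},{"dp":[0,0,0],"jaw":2.0},{"dp":[0,0,0],"jaw":2.0},{"dp":[0,0,0],"jaw":2.0}]' --force 45

```text
validation failed for argument at $.de...
```

send_rows --deltas '[{"twist":[0,0,0],"dp":[0,0,2.0],"jaw":5.2},{"twist":[0,0,0],"dp":[0,0,1.6],"jaw":5.2},{"twist":[0,0,0],"dp":[0,0,1.1],"jaw":5.2},{"twist":[0,0,0],"dp":[0,0,0.4],"jaw":5.2},{"twist":[0,0,0],"dp":[0,0,0],"jaw":5.2},{"twist":[0,0,0],"dp":[0,0,0],"jaw":2.0},{"twist":[0,0,0],"dp":[0,0,0],"jaw":2.0},{"twist":[0,0,0],"dp":[0,0,0],"jaw":2.0},{"twist":[0,0,0],"dp":[0,0,0],"jaw":2.0},{"twist":[0,0,0],"dp":[0,0,0],"jaw":2.0}]' --force 45

```text
time: 2.62
tool_pos: [0.5244, 0.3917, 0.0373]
tcp_rot: [0.0, 0.083, 0.997, 0.0]
ft_force: [-1.1, 3.3, 4.0]
width: 0.0233
grip_force: 45.4
```

send_rows --deltas '[{"twist":[0,0,0],"dp":[0,0,-0.5],"jaw":2.0},{"twist":[0,0,0],"dp":[0,0,-1.5],"jaw":2.0},{"twist":[0,0,0],"dp":[0,0,-2.5],"jaw":2.0},{"twist":[0,0,0],"dp":[0,0,-2.5],"jaw":2.0},{"twist":[0,0,0],"dp":[0,0,-2.5],"jaw":2.0},{"twist":[0,0,-3.7],"dp":[0,0,-1.5],"jaw":2.0},{"twist":[0,0,-3.7],"dp":[0,0,-0.5],"jaw":2.0},{"twist":[0,0,0],"dp":[0,0,0],"jaw":2.0}]'

```text
time: 3.28
tool_pos: [0.5246, 0.3919, 0.1534]
tcp_rot: [0.001, 0.018, 1.0, 0.001]
ft_force: [0.1, -0.4, -5.0]
width: 0.0244
grip_force: 45.0
```

```bash
python3 p.py .61 -.057 .15 -2.25
```

```text
tw z 0.23 then dp cm [-10.3  -44.52   0.34] | t 3.28 tilt 0.13 pos [0.5246 0.3919 0.1534] w 0.0244 g 45.0 j1,j6 [ 0.52 -1.01]
```

send_rows --deltas '[{"twist":[0,0,0],"dp":[-0.5,-2.5,0],"jaw":2.0},{"twist":[0,0,0],"dp":[-0.9,-3.9,0],"jaw":2.0},{"twist":[0,0,0],"dp":[-0.9,-3.9,0],"jaw":2.0},{"twist":[0,0,0],"dp":[-0.9,-3.9,0],"jaw":2.0},{"twist":[0,0,0],"dp":[-0.9,-3.9,0],"jaw":2.0},{"twist":[0,0,0],"dp":[-0.9,-3.9,0],"jaw":2.0},{"twist":[0,0,0],"dp":[-0.9,-3.9,0],"jaw":2.0},{"twist":[0,0,0],"dp":[-0.9,-3.9,0],"jaw":2.0},{"twist":[0,0,0],"dp":[-0.9,-3.9,0],"jaw":2.0},{"twist":[0,0,0],"dp":[-0.9,-3.9,0],"jaw":2.0}]'

```text
time: 4.12
tool_pos: [0.5952, 0.0108, 0.1504]
tcp_rot: [-0.001, 0.02, 1.0, 0.0]
ft_force: [1.4, 0.6, -5.6]
width: 0.0239
grip_force: 45.0
```

send_rows --deltas '[{"twist":[0,0,0],"dp":[-0.8,-3.9,0],"jaw":2.0},{"twist":[0,0,0],"dp":[-0.5,-2.0,0],"jaw":2.0},{"twist":[0,0,0],"dp":[0,-0.5,0],"jaw":2.0},{"twist":[0,0,0],"dp":[0,0,0],"jaw":2.0}]'

```text
time: 4.45
tool_pos: [0.6058, -0.0535, 0.1503]
tcp_rot: [-0.001, 0.021, 1.0, 0.0]
ft_force: [-1.0, 0.5, -5.2]
width: 0.0239
grip_force: 45.0
```

```bash
cat > tr.py <<'E'
import sys
from h import *
im,d,c=cap('wrist'); cv2.imwrite(f'pics/{sys.argv[1]}.png',im[:,:,::-1]); P=cloud(c,d)
m=((im.mean(2)<45)&(P[...,2]>-.004)&(P[...,2]<.013)&(d>0)).astype(np.uint8)
n,l,st,ce=cv2.connectedComponentsWithStats(m)
for i in range(1,n):
    if st[i,4]<200: continue
    yy,xx=np.nonzero(l==i); Q=onz(c,np.c_[xx,yy],.007)
    (cx,cy),(a,b),t=cv2.minAreaRect((Q[:,:2]*1000).astype(np.float32))
    print('pocket',st[i],np.round([cx,cy,a,b,t],1),np.median(P[l==i][:,2]).round(4))
E
python3 tr.py tr1; python3 p.py .6315 -.057 .15 -2.25
```

```text
pocket [ 304  158   46   47 1290] [605.9  18.9  41.4  43.6  89. ] 0.0063
tw z -0.06 then dp cm [-2.59 -0.41  0.05] | t 4.5 tilt 0.16 pos [ 0.6058 -0.0519  0.1505] w 0.0238 g 45.0 j1,j6 [-0.21 -1.74]
```

View pics/tr1.png

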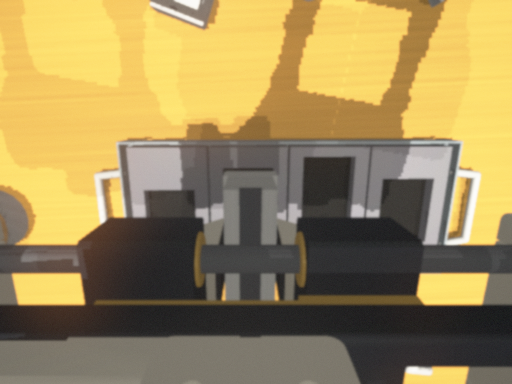

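Wrist view: the holder separators are at columns ~209, 288 and 370. The pocket near edges are at row 157 (85), 179 (45) and 190 (25).

```bash
python3 - <<'E'
from h import *
im,d,c=load('wrist')
g=cv2.cvtColor(im,cv2.COLOR_RGB2GRAY).astype(int)
print('row165',list(g[165,296:362]));print('row200',list(g[200,374:440])); print('row210 25',list(g[205,136:206]))
print('row150',list(g[150,200:216]),list(g[150,282:296]),list(g[150,364:378]))
print('cols',list(g[148:168,327]),list(g[170:190,400]),list(g[182:200,170]))
print(onz(c,[[209,150],[288.5,150],[370.5,150],[303.5,157],[352,157],[383,179.5],[428,179.5],[146,190.5],[195,190.5],[122,142],[458,142]],.019).round(4))
E
```

```text
row165 [np.int64(116), np.int64(116), np.int64(115), np.int64(118), np.int64(117), np.int64(116), np.int64(107), np.int64(85), np.int64(60), np.int64(46), np.int64(43), np.int64(43), np.int64(46), np.int64(45), np.int64(45), np.int64(47), np.int64(45), np.int64(46), np.int64(46), np.int64(49), np.int64(48), np.int64(48), np.int64(47), np.int64(47), np.int64(47), np.int64(47), np.int64(43), np.int64(45), np.int64(44), np.int64(45), np.int64(43), np.int64(45), np.int64(45), np.int64(44), np.int64(43), np.int64(44), np.int64(47), np.int64(44), np.int64(44), np.int64(45), np.int64(46), np.int64(47), np.int64(44), np.int64(47), np.int64(47), np.int64(44), np.int64(47), np.int64(44), np.int64(47), np.int64(42), np.int64(42), np.int64(37), np.int64(41), np.int64(44), np.int64(53), np.int64(64), np.int64(70), np.int64(75), np.int64(91), np.int64(113), np.int64(127), np.int64(132), np.int64(132), np.int64(130), np.int64(130), np.int64(133)]
row200 [np.int64(128), np.int64(127), np.int64(128), np.int64(128), np.int64(126), np.int64(122), np.int64(98), np.int64(71), np.int64(50), np.int64(45), 
[... 2892 characters left out ...]
 np.int64(72), np.int64(60), np.int64(59), np.int64(61), np.int64(61), np.int64(61), np.int64(56), np.int64(62), np.int64(62), np.int64(61)] [np.int64(181), np.int64(180), np.int64(181), np.int64(179), np.int64(181), np.int64(178), np.int64(172), np.int64(154), np.int64(116), np.int64(78), np.int64(68), np.int64(69), np.int64(69), np.int64(71), np.int64(69), np.int64(67), np.int64(66), np.int64(69)]
[[ 0.5704 -0.0872  0.019 ]
 [ 0.5733 -0.0176  0.019 ]
 [ 0.5763  0.0542  0.019 ]
 [ 0.58   -0.0045  0.019 ]
 [ 0.5818  0.0382  0.019 ]
 [ 0.6033  0.0668  0.019 ]
 [ 0.605   0.1072  0.019 ]
 [ 0.6045 -0.147   0.019 ]
 [ 0.6064 -0.1026  0.019 ]
 [ 0.5603 -0.1624  0.019 ]
 [ 0.5726  0.1299  0.019 ]]
```

```bash
python3 p.py .6285 -.0555 .044 -2.35
```

```text
tw z 0.04 then dp cm [-2.29 -0.27 10.65] | t 4.5 tilt 0.16 pos [ 0.6058 -0.0519  0.1505] w 0.0238 g 45.0 j1,j6 [-0.21 -1.74]
```

send_rows --deltas '[{"twist":[0,0,0],"dp":[-1.3,-0.2,0],"jaw":2.0},{"twist":[0,0,0],"dp":[-1.0,-0.1,0],"jaw":2.0},{"twist":[0,0,0],"dp":[0,0,2.0],"jaw":2.0},{"twist":[0,0,0],"dp":[0,0,3.0],"jaw":2.0},{"twist":[0,0,0],"dp":[0,0,2.2],"jaw":2.0},{"twist":[0,0,0],"dp":[0,0,1.2],"jaw":2.0},{"twist":[0,0,0],"dp":[0,0,0.8],"jaw":2.0},{"twist":[0,0,0],"dp":[0,0,0.5],"jaw":2.0},{"twist":[0,0,0],"dp":[0,0,0.3],"jaw":2.0},{"twist":[0,0,0],"dp":[0,0,0],"jaw":2.0}]'

```text
time: 5.33
tool_pos: [0.6299, -0.0553, 0.0521]
tcp_rot: [0.0, 0.019, 1.0, -0.0]
ft_force: [-0.5, 0.2, -5.0]
width: 0.024
grip_force: 45.0
```

```bash
python3 p.py .6285 -.0555 .044 -2.35
```

```text
tw z 0.21 then dp cm [ 0.14 -0.02  0.81] | t 5.33 tilt 0.05 pos [ 0.6299 -0.0553  0.0521] w 0.024 g 45.0 j1,j6 [-0.21 -1.74]
```

send_rows --deltas '[{"twist":[0,0,0],"dp":[0,0,0.3],"jaw":2.0},{"twist":[0,0,0],"dp":[0,0,0.2],"jaw":2.0},{"twist":[0,0,0],"dp":[0,0,0.1],"jaw":2.0},{"twist":[0,0,0],"dp":[0,0,0.1],"jaw":2.0},{"twist":[0,0,0],"dp":[0,0,0],"jaw":2.0}]'

```text
time: 5.75
tool_pos: [0.6295, -0.0557, 0.0448]
tcp_rot: [0.0, 0.019, 1.0, 0.0]
ft_force: [-0.5, -0.0, -5.4]
width: 0.0238
grip_force: 45.0
```

send_rows --deltas '[{"twist":[0,0,0],"dp":[0,0,0.05],"jaw":2.0},{"twist":[0,0,0],"dp":[0,0,0.05],"jaw":2.0},{"twist":[0,0,0],"dp":[0,0,0],"jaw":2.0}]'

```text
time: 6.0
tool_pos: [0.6296, -0.0557, 0.0443]
tcp_rot: [0.0, 0.019, 1.0, -0.0]
ft_force: [-1.6, 0.1, 0.1]
width: 0.0236
grip_force: 45.0
```

The die is resting on the floor. Releasing and retreating.

send_rows --deltas '[{"twist":[0,0,0],"dp":[0,0,0],"jaw":4.2},{"twist":[0,0,0],"dp":[0,0,0],"jaw":4.2},{"twist":[0,0,0],"dp":[0,0,0],"jaw":4.2},{"twist":[0,0,0],"dp":[0,0,0],"jaw":4.2},{"twist":[0,0,0],"dp":[0,0,-1.5],"jaw":4.2},{"twist":[0,0,0],"dp":[0,0,-3.0],"jaw":4.2},{"twist":[0,0,0],"dp":[0,0,-4.0],"jaw":4.2},{"twist":[0,0,0],"dp":[0,0,-3.0],"jaw":4.2},{"twist":[0,0,0],"dp":[0,0,0],"jaw":5.2}]'

```text
time: 6.75
tool_pos: [0.633, -0.0563, 0.1664]
tcp_rot: [0.006, 0.019, 1.0, -0.001]
ft_force: [1.0, -0.7, 0.8]
width: 0.045
grip_force: 0.0
```

```bash
python3 w.py .6285 -.0555 .042 .053 a65;python3 p.py .355 .281 .16 -82.5
```

```text
cam [ 0.566 -0.053  0.304] bench [-0.0015  0.0175  0.26  ]
obj 2136 [629.4 -55.5  65.3  24.   -2.3] z [0.0477 0.0519 0.0533]
tw z 80.35 then dp cm [ 37.02 -23.03   0.3 ] | t 6.8 tilt 0.5 pos [ 0.6317 -0.056   0.163 ] w 0.0485 g 0.0 j1,j6 [-0.21 -1.74]
```

send_rows --deltas '[{"twist":[0,0,0],"dp":[2.6,2.95,0],"jaw":5.2},{"twist":[0,0,0],"dp":[2.6,2.95,0],"jaw":5.2},{"twist":[0,0,0],"dp":[2.6,2.95,0],"jaw":5.2},{"twist":[0,0,0],"dp":[2.6,2.95,0],"jaw":5.2},{"twist":[0,0,0],"dp":[2.6,2.95,0],"jaw":5.2},{"twist":[0,0,0],"dp":[2.6,2.95,0],"jaw":5.2},{"twist":[0,0,0],"dp":[2.6,2.95,0],"jaw":5.2},{"twist":[0,0,0],"dp":[2.6,2.95,0],"jaw":5.2},{"twist":[0,0,0],"dp":[2.6,2.95,0],"jaw":5.2},{"twist":[0,0,0],"dp":[2.6,2.95,0],"jaw":5.2}]'

```text
time: 7.63
tool_pos: [0.3787, 0.2498, 0.1578]
tcp_rot: [-0.001, 0.019, 1.0, -0.0]
ft_force: [0.1, 0.6, 0.8]
width: 0.0522
grip_force: 0.0
```

send_rows --deltas '[{"twist":[0,0,6.7],"dp":[3.0,3.0,0],"jaw":5.2},{"twist":[0,0,6.7],"dp":[0,0,0],"jaw":5.2},{"twist":[0,0,6.7],"dp":[0,0,0],"jaw":5.2},{"twist":[0,0,6.7],"dp":[0,0,0],"jaw":5.2},{"twist":[0,0,6.7],"dp":[0,0,0],"jaw":5.2},{"twist":[0,0,6.7],"dp":[0,0,0],"jaw":5.2},{"twist":[0,0,6.7],"dp":[0,0,0],"jaw":5.2},{"twist":[0,0,6.7],"dp":[0,0,0],"jaw":5.2},{"twist":[0,0,6.7],"dp":[0,0,0],"jaw":5.2},{"twist":[0,0,6.7],"dp":[0,0,0],"jaw":5.2}]'

```text
time: 8.47
tool_pos: [0.3551, 0.2759, 0.1576]
tcp_rot: [-0.001, 0.564, 0.825, -0.001]
ft_force: [-0.6, 0.5, -0.1]
width: 0.0524
grip_force: 0.0
```

send_rows --deltas '[{"twist":[0,0,6.7],"dp":[0,0,0],"jaw":5.2},{"twist":[0,0,6.7],"dp":[0,0,0],"jaw":5.2},{"twist":[0,0,0],"dp":[0,0,0],"jaw":5.2},{"twist":[0,0,0],"dp":[0,0,0],"jaw":5.2}]'

```text
time: 8.8
tool_pos: [0.3553, 0.2759, 0.158]
tcp_rot: [-0.0, 0.653, 0.757, -0.001]
ft_force: [0.4, -0.1, 0.2]
width: 0.052
grip_force: 0.0
```

```bash
python3 w.py .355 .281 .03 .046 w45;python3 p.py .355 .281 .16 -82.5
```

```text
cam [0.347 0.342 0.296] bench [-1.600e-03  1.000e-04  2.519e-01]
obj 1548 [354.3 283.9  45.3  23.6 -82. ] z [0.0401 0.0448 0.0462]
tw z 0.92 then dp cm [ 0.5   0.03 -0.19] | t 8.85 tilt 0.07 pos [0.3554 0.276  0.1581] w 0.0522 g 0.0 j1,j6 [0.49 0.34]
```

```bash
python3 p.py .3543 .2839 .037 -82
```

```text
tw z 0.42 then dp cm [8.000e-01 1.000e-02 1.211e+01] | t 8.85 tilt 0.07 pos [0.3554 0.276  0.1581] w 0.0522 g 0.0 j1,j6 [0.49 0.34]
```

send_rows --deltas '[{"twist":[0,0,0.4],"dp":[0.8,0,1.0],"jaw":5.2},{"twist":[0,0,0],"dp":[0,0,3.0],"jaw":5.2},{"twist":[0,0,0],"dp":[0,0,3.0],"jaw":5.2},{"twist":[0,0,0],"dp":[0,0,2.5],"jaw":5.2},{"twist":[0,0,0],"dp":[0,0,1.5],"jaw":5.2},{"twist":[0,0,0],"dp":[0,0,0.8],"jaw":5.2},{"twist":[0,0,0],"dp":[0,0,0.3],"jaw":5.2},{"twist":[0,0,0],"dp":[0,0,0],"jaw":5.2}]'

```text
time: 9.52
tool_pos: [0.3544, 0.2843, 0.0372]
tcp_rot: [-0.0, 0.657, 0.754, -0.0]
ft_force: [-0.3, -0.1, -0.9]
width: 0.0519
grip_force: 0.0
```

send_rows --deltas '[{"twist":[0,0,0],"dp":[0,0,0],"jaw":2.0},{"twist":[0,0,0],"dp":[0,0,0],"jaw":2.0},{"twist":[0,0,0],"dp":[0,0,0],"jaw":2.0},{"twist":[0,0,0],"dp":[0,0,0],"jaw":2.0},{"twist":[0,0,0],"dp":[0,0,0],"jaw":2.0},{"twist":[0,0,0],"dp":[0,0,0],"jaw":2.0}]'

```text
time: 10.02
tool_pos: [0.3543, 0.2841, 0.0382]
tcp_rot: [-0.0, 0.657, 0.754, 0.0]
ft_force: [-2.7, 0.2, 6.3]
width: 0.0239
grip_force: 45.0
```

send_rows --deltas '[{"twist":[0,0,0],"dp":[0,0,-0.5],"jaw":2.0},{"twist":[0,0,0],"dp":[0,0,-1.5],"jaw":2.0},{"twist":[0,0,-3],"dp":[0,0,-2.5],"jaw":2.0},{"twist":[0,0,-6],"dp":[0,0,-2.5],"jaw":2.0},{"twist":[0,0,-6.7],"dp":[0,0,-2.5],"jaw":2.0},{"twist":[0,0,-6.7],"dp":[0,0,-1.5],"jaw":2.0},{"twist":[0,0,-6.7],"dp":[0,0,-0.5],"jaw":2.0},{"twist":[0,0,-6.7],"dp":[0,0,0],"jaw":2.0},{"twist":[0,0,-6.7],"dp":[0,0,0],"jaw":2.0},{"twist":[0,0,-6.7],"dp":[0,0,0],"jaw":2.0}]'

```text
time: 10.85
tool_pos: [0.3543, 0.2839, 0.1527]
tcp_rot: [-0.0, 0.281, 0.96, -0.0]
ft_force: [0.6, 0.8, -4.5]
width: 0.0235
grip_force: 45.0
```

send_rows --deltas '[{"twist":[0,0,-6.7],"dp":[0,0,0],"jaw":2.0},{"twist":[0,0,-6.7],"dp":[0,0,0],"jaw":2.0},{"twist":[0,0,-6.7],"dp":[0,0,0],"jaw":2.0},{"twist":[0,0,-6.7],"dp":[0,0,0],"jaw":2.0},{"twist":[0,0,-3],"dp":[0,0,0],"jaw":2.0},{"twist":[0,0,0],"dp":[0,0,0],"jaw":2.0}]'

```text
time: 11.35
tool_pos: [0.3542, 0.2838, 0.1525]
tcp_rot: [-0.0, 0.027, 1.0, -0.0]
ft_force: [0.3, -0.2, -4.8]
width: 0.0236
grip_force: 45.0
```

```bash
python3 p.py .6345 .0885 .15 -2.35
```

```text
tw z -0.74 then dp cm [-28.8  -18.37   0.25] | t 11.35 tilt 0.05 pos [0.3542 0.2838 0.1525] w 0.0236 g 45.0 j1,j6 [ 0.51 -1.01]
```

send_rows --deltas '[{"twist":[0,0,-0.7],"dp":[-1.6,-1.0,0],"jaw":2.0},{"twist":[0,0,0],"dp":[-3.2,-2.05,0],"jaw":2.0},{"twist":[0,0,0],"dp":[-3.2,-2.05,0],"jaw":2.0},{"twist":[0,0,0],"dp":[-3.2,-2.05,0],"jaw":2.0},{"twist":[0,0,0],"dp":[-3.2,-2.05,0],"jaw":2.0},{"twist":[0,0,0],"dp":[-3.2,-2.05,0],"jaw":2.0},{"twist":[0,0,0],"dp":[-3.2,-2.05,0],"jaw":2.0},{"twist":[0,0,0],"dp":[-3.2,-2.05,0],"jaw":2.0},{"twist":[0,0,0],"dp":[-3.2,-2.05,0],"jaw":2.0},{"twist":[0,0,0],"dp":[-1.6,-1.0,0],"jaw":2.0}]'

```text
time: 12.18
tool_pos: [0.637, 0.0841, 0.152]
tcp_rot: [0.001, 0.024, 1.0, -0.001]
ft_force: [-0.2, -0.0, -5.2]
width: 0.0239
grip_force: 45.0
```

send_rows --deltas '[{"twist":[0,0,0],"dp":[0,0,1.5],"jaw":2.0},{"twist":[0,0,0],"dp":[0,0,2.5],"jaw":2.0},{"twist":[0,0,0],"dp":[0,0,2.0],"jaw":2.0},{"twist":[0,0,0],"dp":[0,0,1.0],"jaw":2.0},{"twist":[0,0,0],"dp":[0,0,0],"jaw":2.0}]'

```text
time: 12.6
tool_pos: [0.6321, 0.0875, 0.0794]
tcp_rot: [-0.003, 0.022, 1.0, -0.0]
ft_force: [-0.1, -0.1, -4.6]
width: 0.0236
grip_force: 45.0
```

```bash
python3 p.py .6345 .0885 .0445 -2.35; python3 w.py .6345 .0885 .06 .084 p45
```

```text
tw z -0.23 then dp cm [-0.23  0.11  3.49] | t 12.6 tilt 0.37 pos [0.6321 0.0875 0.0794] w 0.0236 g 45.0 j1,j6 [ 0.02 -1.51]
cam [0.568 0.091 0.218] bench [-0.0015  0.0174  0.1736]
obj 3159 [619.2  88.5  46.7  17.1  87.2] z [0.0646 0.0837 0.0874]
obj 1334 [647.9  87.2  24.1  16.9  86.2] z [0.082  0.086  0.0873]
```

View pics/p45.png

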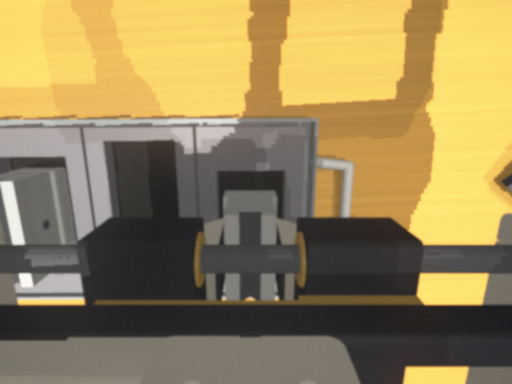

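The view shows the die (col 250) centred over its pocket (cols 218–284). Lowering.

send_rows --deltas '[{"twist":[0,0,0],"dp":[0,0,0.8],"jaw":2.0},{"twist":[0,0,0],"dp":[0,0,0.8],"jaw":2.0},{"twist":[0,0,0],"dp":[0,0,0.6],"jaw":2.0},{"twist":[0,0,0],"dp":[0,0,0.5],"jaw":2.0},{"twist":[0,0,0],"dp":[0,0,0.3],"jaw":2.0},{"twist":[0,0,0],"dp":[0,0,0.1],"jaw":2.0},{"twist":[0,0,0],"dp":[0,0,0],"jaw":2.0},{"twist":[0,0,0],"dp":[0,0,0],"jaw":2.0}]'

```text
time: 13.32
tool_pos: [0.6344, 0.0876, 0.052]
tcp_rot: [0.0, 0.022, 1.0, 0.0]
ft_force: [-0.3, 0.3, -4.6]
width: 0.0239
grip_force: 45.0
```

send_rows --deltas '[{"twist":[0,0,0],"dp":[0,0,0.05],"jaw":2.0},{"twist":[0,0,0],"dp":[0,0,0.05],"jaw":2.0},{"twist":[0,0,0],"dp":[0,0,0],"jaw":2.0}]'

```text
time: 13.57
tool_pos: [0.6342, 0.0876, 0.0509]
tcp_rot: [0.0, 0.022, 1.0, 0.0]
ft_force: [-0.2, 0.3, -4.9]
width: 0.0236
grip_force: 45.0
```

send_rows --deltas '[{"twist":[0,0,0],"dp":[0,0,0.2],"jaw":2.0},{"twist":[0,0,0],"dp":[0,0,0.2],"jaw":2.0},{"twist":[0,0,0],"dp":[0,0,0.1],"jaw":2.0},{"twist":[0,0,0],"dp":[0,0,0.1],"jaw":2.0},{"twist":[0,0,0],"dp":[0,0,0],"jaw":2.0},{"twist":[0,0,0],"dp":[0,0,0],"jaw":2.0}]'

```text
time: 14.07
tool_pos: [0.6341, 0.0876, 0.0453]
tcp_rot: [0.0, 0.022, 1.0, 0.0]
ft_force: [-4.0, -0.2, 2.5]
width: 0.0239
grip_force: 45.0
```

send_rows --deltas '[{"twist":[0,0,0],"dp":[0,0,0.05],"jaw":2.0},{"twist":[0,0,0],"dp":[0,0,0],"jaw":2.0}]'

```text
time: 14.23
tool_pos: [0.6341, 0.0876, 0.0452]
tcp_rot: [0.0, 0.022, 1.0, 0.0]
ft_force: [-5.9, -1.5, 6.1]
width: 0.0239
grip_force: 45.0
```

send_rows --deltas '[{"twist":[0,0,0],"dp":[0,0,0],"jaw":4.2},{"twist":[0,0,0],"dp":[0,0,0],"jaw":4.2},{"twist":[0,0,0],"dp":[0,0,0],"jaw":4.2},{"twist":[0,0,0],"dp":[0,0,0],"jaw":4.2},{"twist":[0,0,0],"dp":[0,0,-1.5],"jaw":4.2},{"twist":[0,0,0],"dp":[0,0,-3.0],"jaw":4.2},{"twist":[0,0,0],"dp":[0,0,-4.0],"jaw":4.2},{"twist":[0,0,0],"dp":[0,0,-2.5],"jaw":4.2},{"twist":[0,0,0],"dp":[0,0,0],"jaw":5.2},{"twist":[0,0,0],"dp":[0,0,0],"jaw":5.2}]'

```text
time: 15.07
tool_pos: [0.6352, 0.0876, 0.1561]
tcp_rot: [0.002, 0.022, 1.0, 0.0]
ft_force: [-0.4, -0.3, 1.1]
width: 0.0503
grip_force: 0.0
```

```bash
python3 w.py .6345 .0885 .042 .053 a45;python3 p.py .442 .107 .16 -2.3; python3 p.py .442 .107 .16 -60
```

```text
cam [0.569 0.091 0.294] bench [-0.0015  0.0181  0.25  ]
obj 1617 [635.6  87.8  45.5  23.8  -2.9] z [0.0476 0.0518 0.0533]
tw z -0.19 then dp cm [19.28  1.17 -0.58] | t 15.12 tilt 0.03 pos [0.6341 0.0876 0.1542] w 0.0511 g 0.0 j1,j6 [ 0.02 -1.51]
tw z 57.51 then dp cm [ 11.29 -15.67  -0.58] | t 15.12 tilt 0.03 pos [0.6341 0.0876 0.1542] w 0.0511 g 0.0 j1,j6 [ 0.02 -1.51]
```

Die_45 is placed. Next is die_25: move over it and turn about 58°.

send_rows --deltas '[{"twist":[0,0,0],"dp":[3.85,0.25,0],"jaw":5.2},{"twist":[0,0,0],"dp":[3.85,0.25,0],"jaw":5.2},{"twist":[0,0,0],"dp":[3.85,0.25,0],"jaw":5.2},{"twist":[0,0,0],"dp":[3.85,0.25,0],"jaw":5.2},{"twist":[0,0,0],"dp":[3.85,0.25,-0.5],"jaw":5.2},{"twist":[0,0,6.5],"dp":[0,0,0],"jaw":5.2},{"twist":[0,0,6.5],"dp":[0,0,0],"jaw":5.2},{"twist":[0,0,6.5],"dp":[0,0,0],"jaw":5.2},{"twist":[0,0,6.5],"dp":[0,0,0],"jaw":5.2},{"twist":[0,0,6.5],"dp":[0,0,0],"jaw":5.2}]'

```text
time: 15.95
tool_pos: [0.4414, 0.1084, 0.1578]
tcp_rot: [-0.001, 0.303, 0.953, -0.001]
ft_force: [-0.1, -0.1, -0.2]
width: 0.0517
grip_force: 0.0
```

send_rows --deltas '[{"twist":[0,0,6.5],"dp":[0,0,0],"jaw":5.2},{"twist":[0,0,6.5],"dp":[0,0,0],"jaw":5.2},{"twist":[0,0,6.5],"dp":[0,0,0],"jaw":5.2},{"twist":[0,0,5.5],"dp":[0,0,0],"jaw":5.2},{"twist":[0,0,0],"dp":[0,0,0],"jaw":5.2},{"twist":[0,0,0],"dp":[0,0,0],"jaw":5.2},{"twist":[0,0,0],"dp":[0,0,0],"jaw":5.2}]'

```text
time: 16.53
tool_pos: [0.4419, 0.1084, 0.1585]
tcp_rot: [-0.001, 0.499, 0.867, -0.0]
ft_force: [-0.3, 0.4, -0.6]
width: 0.0521
grip_force: 0.0
```

```bash
python3 w.py .442 .107 .03 .046 w25;python3 p.py .442 .107 .037 -60
```

```text
cam [0.41  0.167 0.297] bench [-1.600e-03  1.000e-04  2.525e-01]
obj 893 [441.6 108.9  25.4  23.9 -58.3] z [0.0367 0.0447 0.0463]
tw z 0.13 then dp cm [-0.12 -0.08 12.17] | t 16.58 tilt 0.06 pos [0.4421 0.1084 0.1587] w 0.0521 g 0.0 j1,j6 [ 0.07 -0.45]
```

View pics/w25.png

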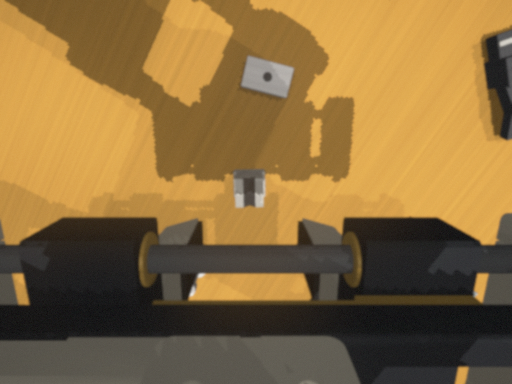

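The die_25 groove runs vertically in the image at (250,190) and is centred, so the orientation is right. Grasping.

send_rows --deltas '[{"twist":[0,0,-1.5],"dp":[0.05,0,1.0],"jaw":5.2},{"twist":[0,0,0],"dp":[0,0,3.0],"jaw":5.2},{"twist":[0,0,0],"dp":[0,0,3.0],"jaw":5.2},{"twist":[0,0,0],"dp":[0,0,2.5],"jaw":5.2},{"twist":[0,0,0],"dp":[0,0,1.5],"jaw":5.2},{"twist":[0,0,0],"dp":[0,0,0.8],"jaw":5.2},{"twist":[0,0,0],"dp":[0,0,0.3],"jaw":5.2},{"twist":[0,0,0],"dp":[0,0,0],"jaw":5.2}]'

```text
time: 17.25
tool_pos: [0.4421, 0.1089, 0.038]
tcp_rot: [-0.0, 0.488, 0.873, -0.0]
ft_force: [0.3, -0.1, 0.1]
width: 0.0518
grip_force: 0.0
```

send_rows --deltas '[{"twist":[0,0,0],"dp":[0,0,0],"jaw":2.0},{"twist":[0,0,0],"dp":[0,0,0],"jaw":2.0},{"twist":[0,0,0],"dp":[0,0,0],"jaw":2.0},{"twist":[0,0,0],"dp":[0,0,0],"jaw":2.0},{"twist":[0,0,0],"dp":[0,0,0],"jaw":2.0},{"twist":[0,0,0],"dp":[0,0,0],"jaw":2.0}]'

```text
time: 17.75
tool_pos: [0.4422, 0.1088, 0.0387]
tcp_rot: [0.0, 0.489, 0.873, 0.0]
ft_force: [-1.6, 0.3, 5.4]
width: 0.0238
grip_force: 45.0
```

send_rows --deltas '[{"twist":[0,0,0],"dp":[0,0,-0.5],"jaw":2.0},{"twist":[0,0,0],"dp":[0,0,-1.5],"jaw":2.0},{"twist":[0,0,-3],"dp":[0,0,-2.5],"jaw":2.0},{"twist":[0,0,-6],"dp":[0,0,-2.5],"jaw":2.0},{"twist":[0,0,-6.7],"dp":[0,0,-2.5],"jaw":2.0},{"twist":[0,0,-6.7],"dp":[0,0,-1.5],"jaw":2.0},{"twist":[0,0,-6.7],"dp":[0,0,-0.5],"jaw":2.0},{"twist":[0,0,-6.7],"dp":[0,0,0],"jaw":2.0},{"twist":[0,0,-6.7],"dp":[0,0,0],"jaw":2.0},{"twist":[0,0,-6.7],"dp":[0,0,0],"jaw":2.0}]'

```text
time: 18.58
tool_pos: [0.4419, 0.1089, 0.1535]
tcp_rot: [-0.0, 0.078, 0.997, 0.0]
ft_force: [0.5, 0.3, -1.3]
width: 0.0237
grip_force: 45.0
```

send_rows --deltas '[{"twist":[0,0,-4.5],"dp":[0,0,0],"jaw":2.0},{"twist":[0,0,-2.3],"dp":[0,0,0],"jaw":2.0},{"twist":[0,0,0],"dp":[0,0,0],"jaw":2.0},{"twist":[0,0,0],"dp":[0,0,0],"jaw":2.0}]'

```text
time: 18.92
tool_pos: [0.4419, 0.1089, 0.1532]
tcp_rot: [-0.0, 0.023, 1.0, 0.0]
ft_force: [-0.8, -0.2, -1.9]
width: 0.0236
grip_force: 45.0
```

```bash
python3 p.py .6256 -.1269 .15 -2.35
```

```text
tw z -0.23 then dp cm [-19.32 -22.8    0.32] | t 18.92 tilt 0.02 pos [0.4419 0.1089 0.1532] w 0.0236 g 45.0 j1,j6 [ 0.07 -1.45]
```

send_rows --deltas '[{"twist":[0,0,0],"dp":[-1.2,-1.4,0],"jaw":2.0},{"twist":[0,0,0],"dp":[-2.4,-2.85,0],"jaw":2.0},{"twist":[0,0,0],"dp":[-2.4,-2.85,0],"jaw":2.0},{"twist":[0,0,0],"dp":[-2.4,-2.85,0],"jaw":2.0},{"twist":[0,0,0],"dp":[-2.4,-2.85,0],"jaw":2.0},{"twist":[0,0,0],"dp":[-2.4,-2.85,0],"jaw":2.0},{"twist":[0,0,0],"dp":[-2.4,-2.85,0],"jaw":2.0},{"twist":[0,0,0],"dp":[-2.4,-2.85,0],"jaw":2.0},{"twist":[0,0,0],"dp":[-1.3,-1.45,0],"jaw":2.0},{"twist":[0,0,0],"dp":[0,0,0],"jaw":2.0}]'

```text
time: 19.75
tool_pos: [0.6268, -0.1313, 0.1524]
tcp_rot: [0.001, 0.024, 1.0, -0.001]
ft_force: [-0.0, 0.3, -2.2]
width: 0.0235
grip_force: 45.0
```

send_rows --deltas '[{"twist":[0,0,0],"dp":[0,0,1.5],"jaw":2.0},{"twist":[0,0,0],"dp":[0,0,2.5],"jaw":2.0},{"twist":[0,0,0],"dp":[0,0,2.0],"jaw":2.0},{"twist":[0,0,0],"dp":[0,0,1.5],"jaw":2.0},{"twist":[0,0,0],"dp":[0,0,1.0],"jaw":2.0},{"twist":[0,0,0],"dp":[0,0,0.5],"jaw":2.0},{"twist":[0,0,0],"dp":[0,0,0],"jaw":2.0},{"twist":[0,0,0],"dp":[0,0,0],"jaw":2.0}]'

```text
time: 20.42
tool_pos: [0.6254, -0.1272, 0.0638]
tcp_rot: [0.0, 0.022, 1.0, -0.0]
ft_force: [0.6, 0.3, -0.9]
width: 0.0235
grip_force: 45.0
```

```bash
python3 p.py .6256 -.1269 .045 -2.35; python3 w.py .6256 -.1269 .055 .07 p25
```

```text
tw z -0.15 then dp cm [-0.02  0.03  1.88] | t 20.42 tilt 0.05 pos [ 0.6254 -0.1272  0.0638] w 0.0235 g 45.0 j1,j6 [-0.32 -1.85]
cam [ 0.56  -0.124  0.202] bench [-0.0014  0.0176  0.1577]
obj 1860 [ 617.  -126.4   46.     8.7   86.2] z [0.0564 0.0671 0.0731]
obj 355 [ 635.5 -127.2   23.8    6.6   87.3] z [0.0667 0.0702 0.0719]
```

View pics/p25.png

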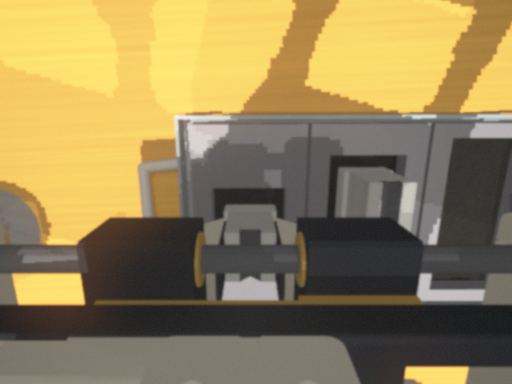

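Die_25 is centred over its pocket (cols 215–284), with the placed die_65 clear to the right. Lowering.

send_rows --deltas '[{"twist":[0,0,0],"dp":[0,0,0.5],"jaw":2.0},{"twist":[0,0,0],"dp":[0,0,0.5],"jaw":2.0},{"twist":[0,0,0],"dp":[0,0,0.3],"jaw":2.0},{"twist":[0,0,0],"dp":[0,0,0.2],"jaw":2.0},{"twist":[0,0,0],"dp":[0,0,0.15],"jaw":2.0},{"twist":[0,0,0],"dp":[0,0,0.1],"jaw":2.0},{"twist":[0,0,0],"dp":[0,0,0],"jaw":2.0},{"twist":[0,0,0],"dp":[0,0,0],"jaw":2.0}]'

```text
time: 21.13
tool_pos: [0.6251, -0.1274, 0.0458]
tcp_rot: [0.0, 0.022, 1.0, -0.0]
ft_force: [1.1, -0.3, -2.4]
width: 0.0234
grip_force: 45.0
```

send_rows --deltas '[{"twist":[0,0,0],"dp":[0,0,0.05],"jaw":2.0},{"twist":[0,0,0],"dp":[0,0,0],"jaw":2.0}]'

```text
time: 21.3
tool_pos: [0.6252, -0.1274, 0.0457]
tcp_rot: [0.0, 0.022, 1.0, -0.0]
ft_force: [-1.4, -0.1, 1.8]
width: 0.0237
grip_force: 45.0
```

send_rows --deltas '[{"twist":[0,0,0],"dp":[0,0,0],"jaw":4.2},{"twist":[0,0,0],"dp":[0,0,0],"jaw":4.2},{"twist":[0,0,0],"dp":[0,0,0],"jaw":4.2},{"twist":[0,0,0],"dp":[0,0,0],"jaw":4.2},{"twist":[0,0,0],"dp":[0,0,-1.5],"jaw":4.2},{"twist":[0,0,0],"dp":[0,0,-3.0],"jaw":4.2},{"twist":[0,0,0],"dp":[0,0,-4.0],"jaw":4.2},{"twist":[0,0,0],"dp":[0,0,-2.5],"jaw":4.2},{"twist":[0,0,0],"dp":[0,0,0],"jaw":5.2},{"twist":[0,0,0],"dp":[0,0,0],"jaw":5.2}]'

```text
time: 22.13
tool_pos: [0.6259, -0.1276, 0.1571]
tcp_rot: [0.002, 0.022, 1.0, -0.001]
ft_force: [0.0, -0.3, -0.4]
width: 0.0497
grip_force: 0.0
```

```bash
python3 w.py .6256 -.1269 .042 .053 a25;python3 p.py .376 -.309 .16 -2.4; python3 p.py .376 -.309 .16 -42.2
```

```text
cam [ 0.56  -0.124  0.295] bench [-0.0015  0.0182  0.251 ]
obj 915 [ 625.4 -127.3   25.2   23.9   -2.6] z [0.0471 0.0517 0.0532]
tw z -0.09 then dp cm [ 24.11 -19.2   -0.48] | t 22.18 tilt 0.02 pos [ 0.6249 -0.1273  0.1552] w 0.0513 g 0.0 j1,j6 [-0.32 -1.85]
tw z 39.71 then dp cm [  6.23 -30.18  -0.48] | t 22.18 tilt 0.02 pos [ 0.6249 -0.1273  0.1552] w 0.0513 g 0.0 j1,j6 [-0.32 -1.85]
```

send_rows --deltas '[{"twist":[0,0,0],"dp":[3.0,-2.4,0],"jaw":5.2},{"twist":[0,0,0],"dp":[3.0,-2.4,0],"jaw":5.2},{"twist":[0,0,0],"dp":[3.0,-2.4,0],"jaw":5.2},{"twist":[0,0,0],"dp":[3.0,-2.4,0],"jaw":5.2},{"twist":[0,0,0],"dp":[3.0,-2.4,0],"jaw":5.2},{"twist":[0,0,0],"dp":[3.0,-2.4,0],"jaw":5.2},{"twist":[0,0,0],"dp":[3.0,-2.4,0],"jaw":5.2},{"twist":[0,0,0],"dp":[3.1,-2.4,0],"jaw":5.2},{"twist":[0,0,6.6],"dp":[0,0,0],"jaw":5.2},{"twist":[0,0,6.6],"dp":[0,0,0],"jaw":5.2}]'

```text
time: 23.02
tool_pos: [0.3734, -0.3094, 0.1537]
tcp_rot: [-0.001, 0.141, 0.99, 0.001]
ft_force: [-0.3, -0.1, 0.3]
width: 0.0518
grip_force: 0.0
```

send_rows --deltas '[{"twist":[0,0,6.6],"dp":[0,0,0],"jaw":5.2},{"twist":[0,0,6.6],"dp":[0,0,0],"jaw":5.2},{"twist":[0,0,6.6],"dp":[0,0,0],"jaw":5.2},{"twist":[0,0,6.6],"dp":[0,0,0],"jaw":5.2},{"twist":[0,0,0],"dp":[0,0,0],"jaw":5.2},{"twist":[0,0,0],"dp":[0,0,0],"jaw":5.2},{"twist":[0,0,0],"dp":[0,0,0],"jaw":5.2}]'

```text
time: 23.6
tool_pos: [0.3756, -0.3083, 0.1544]
tcp_rot: [-0.001, 0.358, 0.934, 0.0]
ft_force: [0.4, 0.0, -0.6]
width: 0.052
grip_force: 0.0
```

```bash
python3 w.py .376 -.309 .03 .046 w85;python3 p.py .376 -.309 .037 -42.2
```

```text
cam [ 0.327 -0.263  0.293] bench [-0.0016  0.0003  0.2484]
obj 2877 [ 376.3 -308.4   85.5   24.   -42. ] z [0.0406 0.0448 0.0463]
tw z 0.26 then dp cm [-0.06 -0.02 11.76] | t 23.65 tilt 0.07 pos [ 0.3757 -0.3084  0.1546] w 0.052 g 0.0 j1,j6 [-0.85 -1.68]
```

View pics/w85.png

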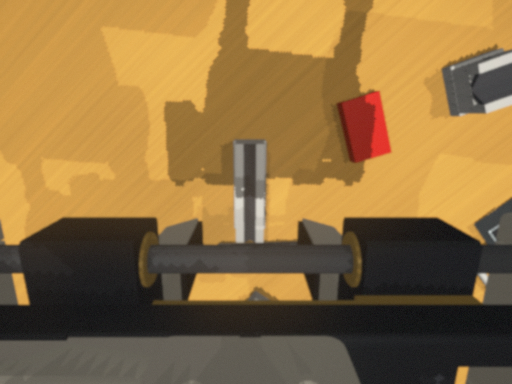

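Die_85 is centred at column 250. Grasping.

send_rows --deltas '[{"twist":[0,0,0],"dp":[-0.05,0,1.0],"jaw":5.2},{"twist":[0,0,0],"dp":[0,0,3.0],"jaw":5.2},{"twist":[0,0,0],"dp":[0,0,3.0],"jaw":5.2},{"twist":[0,0,0],"dp":[0,0,2.3],"jaw":5.2},{"twist":[0,0,0],"dp":[0,0,1.3],"jaw":5.2},{"twist":[0,0,0],"dp":[0,0,0.8],"jaw":5.2},{"twist":[0,0,0],"dp":[0,0,0.3],"jaw":5.2},{"twist":[0,0,0],"dp":[0,0,0],"jaw":5.2}]' --force 55

```text
time: 24.32
tool_pos: [0.3762, -0.3089, 0.0379]
tcp_rot: [-0.0, 0.359, 0.933, 0.0]
ft_force: [-0.9, -1.0, 0.4]
width: 0.0519
grip_force: 0.0
```

send_rows --deltas '[{"twist":[0,0,0],"dp":[0,0,0],"jaw":2.0},{"twist":[0,0,0],"dp":[0,0,0],"jaw":2.0},{"twist":[0,0,0],"dp":[0,0,0],"jaw":2.0},{"twist":[0,0,0],"dp":[0,0,0],"jaw":2.0},{"twist":[0,0,0],"dp":[0,0,0],"jaw":2.0},{"twist":[0,0,0],"dp":[0,0,0],"jaw":2.0}]'

```text
time: 24.82
tool_pos: [0.3764, -0.3092, 0.0387]
tcp_rot: [0.0, 0.359, 0.933, -0.0]
ft_force: [-1.0, -0.7, 4.3]
width: 0.0236
grip_force: 55.0
```

Lift, turn about −39.6°.

send_rows --deltas '[{"twist":[0,0,0],"dp":[0,0,-0.5],"jaw":2.0},{"twist":[0,0,0],"dp":[0,0,-1.5],"jaw":2.0},{"twist":[0,0,0],"dp":[0,0,-2.5],"jaw":2.0},{"twist":[0,0,-3],"dp":[0,0,-2.5],"jaw":2.0},{"twist":[0,0,-6],"dp":[0,0,-2.5],"jaw":2.0},{"twist":[0,0,-6.6],"dp":[0,0,-1.5],"jaw":2.0},{"twist":[0,0,-6.6],"dp":[0,0,-0.5],"jaw":2.0},{"twist":[0,0,-6.6],"dp":[0,0,0],"jaw":2.0},{"twist":[0,0,-6.6],"dp":[0,0,0],"jaw":2.0},{"twist":[0,0,-4.2],"dp":[0,0,0],"jaw":2.0}]'

```text
time: 25.65
tool_pos: [0.3756, -0.3082, 0.1527]
tcp_rot: [-0.001, 0.019, 1.0, 0.001]
ft_force: [-1.4, 0.1, -7.4]
width: 0.0233
grip_force: 55.0
```

send_rows --deltas '[{"twist":[0,0,0],"dp":[0,0,0],"jaw":2.0},{"twist":[0,0,0],"dp":[0,0,0],"jaw":2.0}]'

```text
time: 25.82
tool_pos: [0.3758, -0.3084, 0.1526]
tcp_rot: [-0.001, 0.023, 1.0, 0.001]
ft_force: [-0.3, 0.4, -7.4]
width: 0.0238
grip_force: 55.0
```

```bash
python3 p.py .6315 .0163 .15 -2.35
```

```text
tw z -0.29 then dp cm [-24.22  33.49   0.26] | t 25.82 tilt 0.12 pos [ 0.3758 -0.3084  0.1526] w 0.0238 g 55.0 j1,j6 [-0.85 -2.37]
```

send_rows --deltas '[{"twist":[0,0,-0.3],"dp":[-1.2,1.65,0],"jaw":2.0},{"twist":[0,0,0],"dp":[-2.2,3.05,0],"jaw":2.0},{"twist":[0,0,0],"dp":[-2.2,3.05,0],"jaw":2.0},{"twist":[0,0,0],"dp":[-2.2,3.05,0],"jaw":2.0},{"twist":[0,0,0],"dp":[-2.2,3.05,0],"jaw":2.0},{"twist":[0,0,0],"dp":[-2.2,3.05,0],"jaw":2.0},{"twist":[0,0,0],"dp":[-2.2,3.05,0],"jaw":2.0},{"twist":[0,0,0],"dp":[-2.2,3.05,0],"jaw":2.0},{"twist":[0,0,0],"dp":[-2.2,3.05,0],"jaw":2.0},{"twist":[0,0,0],"dp":[-2.2,3.05,0],"jaw":2.0}]'

```text
time: 26.65
tool_pos: [0.5977, -0.0245, 0.1526]
tcp_rot: [-0.001, 0.02, 1.0, 0.0]
ft_force: [1.1, -0.7, -6.3]
width: 0.0239
grip_force: 55.0
```

send_rows --deltas '[{"twist":[0,0,0],"dp":[-2.2,3.05,0],"jaw":2.0},{"twist":[0,0,0],"dp":[-1.0,1.35,0],"jaw":2.0},{"twist":[0,0,0],"dp":[0,0,1.0],"jaw":2.0},{"twist":[0,0,0],"dp":[0,0,2.0],"jaw":2.0},{"twist":[0,0,0],"dp":[0,0,2.5],"jaw":2.0},{"twist":[0,0,0],"dp":[0,0,1.5],"jaw":2.0},{"twist":[0,0,0],"dp":[0,0,0.8],"jaw":2.0},{"twist":[0,0,0],"dp":[0,0,0.2],"jaw":2.0},{"twist":[0,0,0],"dp":[0,0,0],"jaw":2.0},{"twist":[0,0,0],"dp":[0,0,0],"jaw":2.0}]'

```text
time: 27.48
tool_pos: [0.6316, 0.0161, 0.0742]
tcp_rot: [0.001, 0.02, 1.0, -0.0]
ft_force: [-0.3, -0.6, -6.6]
width: 0.0239
grip_force: 55.0
```

```bash
python3 p.py .6315 .0163 .045 -2.35; python3 w.py .6315 .0163 .055 .08 p85
```

```text
tw z 0.11 then dp cm [0.01 0.02 2.92] | t 27.48 tilt 0.09 pos [0.6316 0.0161 0.0742] w 0.0239 g 55.0 j1,j6 [-0.1  -1.63]
cam [0.566 0.019 0.212] bench [-0.0014  0.0186  0.1681]
obj 5448 [608.2  17.3  46.7  39.3  88.4] z [0.0637 0.0799 0.0817]
obj 1356 [648.2  15.9  24.3  19.   86. ] z [0.0764 0.0804 0.0817]
```

View pics/p85.png

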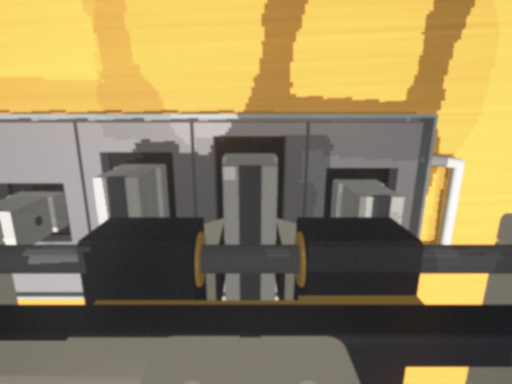

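Die_85 is centred in the 85 pocket (cols 216–285), and its near end has clearance. Lowering.

send_rows --deltas '[{"twist":[0,0,0],"dp":[0,0,0.6],"jaw":2.0},{"twist":[0,0,0],"dp":[0,0,0.8],"jaw":2.0},{"twist":[0,0,0],"dp":[0,0,0.6],"jaw":2.0},{"twist":[0,0,0],"dp":[0,0,0.4],"jaw":2.0},{"twist":[0,0,0],"dp":[0,0,0.2],"jaw":2.0},{"twist":[0,0,0],"dp":[0,0,0.1],"jaw":2.0},{"twist":[0,0,0],"dp":[0,0,0.1],"jaw":2.0},{"twist":[0,0,0],"dp":[0,0,0],"jaw":2.0},{"twist":[0,0,0],"dp":[0,0,0],"jaw":2.0}]'

```text
time: 28.28
tool_pos: [0.6312, 0.0165, 0.0458]
tcp_rot: [0.0, 0.019, 1.0, 0.0]
ft_force: [-2.3, 0.8, -2.4]
width: 0.0237
grip_force: 55.0
```

send_rows --deltas '[{"twist":[0,0,0],"dp":[0,0,0.05],"jaw":2.0},{"twist":[0,0,0],"dp":[0,0,0],"jaw":2.0}]'

```text
time: 28.45
tool_pos: [0.6312, 0.0164, 0.0457]
tcp_rot: [0.0, 0.019, 1.0, -0.0]
ft_force: [-5.3, -0.3, 5.0]
width: 0.0239
grip_force: 55.0
```

send_rows --deltas '[{"twist":[0,0,0],"dp":[0,0,0],"jaw":4.2},{"twist":[0,0,0],"dp":[0,0,0],"jaw":4.2},{"twist":[0,0,0],"dp":[0,0,0],"jaw":4.2},{"twist":[0,0,0],"dp":[0,0,0],"jaw":4.2},{"twist":[0,0,0],"dp":[0,0,-1.5],"jaw":4.2},{"twist":[0,0,0],"dp":[0,0,-3.0],"jaw":4.2},{"twist":[0,0,0],"dp":[0,0,-4.0],"jaw":4.2},{"twist":[0,0,0],"dp":[0,0,-4.0],"jaw":4.2},{"twist":[0,0,0],"dp":[0,0,-2.0],"jaw":4.2},{"twist":[0,0,0],"dp":[0,0,0],"jaw":4.2}]'

```text
time: 29.28
tool_pos: [0.6339, 0.0162, 0.1961]
tcp_rot: [0.006, 0.019, 1.0, -0.0]
ft_force: [-0.2, -0.0, -0.0]
width: 0.0422
grip_force: 0.0
```

send_rows --deltas '[{"twist":[0,0,0],"dp":[0,0,0],"jaw":4.2},{"twist":[0,0,0],"dp":[0,0,0],"jaw":4.2},{"twist":[0,0,0],"dp":[0,0,0],"jaw":4.2}]'

```text
time: 29.53
tool_pos: [0.6302, 0.0164, 0.1877]
tcp_rot: [-0.002, 0.019, 1.0, 0.0]
ft_force: [0.6, 0.1, -0.6]
width: 0.0418
grip_force: 0.0
```

```bash
for a in ".6315 .0163" ".6285 -.0555" ".6345 .0885" ".6256 -.1269"; do python3 w.py $a .042 .053 fin; done; python3 - <<'E'
from h import *
im,d,c=cap('side'); P=cloud(c,d)
for n,x,y in [('w45',.437,-.101),('w65',.499,-.398)]:
    m=(d>0)&(P[...,2]>.036)&(P[...,2]<.055)&(np.hypot(P[...,0]-x,P[...,1]-y)<.06)
    print(n,m.sum(),np.array(cv2.minAreaRect((P[m][:,:2]*1000).astype(np.float32))[0]).round(1))
E
```

```text
cam [0.565 0.02  0.326] bench [-0.0016  0.0178  0.2818]
obj 2391 [631.2  16.6  85.8  23.8  -2. ] z [0.0477 0.0519 0.0533]
cam [0.565 0.02  0.326] bench [-0.0016  0.0178  0.2818]
obj 1916 [629.3 -55.5  65.2  24.6  -2.3] z [0.047  0.0517 0.0532]
cam [0.565 0.02  0.326] bench [-0.0016  0.0178  0.2819]
obj 1378 [635.6  87.6  45.4  24.5  -2.2] z [0.0465 0.0517 0.0533]
cam [0.565 0.02  0.327] bench [-0.0016  0.0178  0.2822]
obj 879 [ 625.6 -126.9   25.3   25.2   -2.3] z [0.044  0.0516 0.0533]
w45 185 [ 440.7 -100.1]
w65 606 [ 503.5 -398.2]
```

View pics/fin.png

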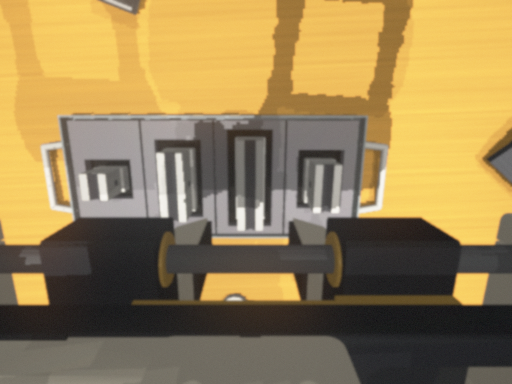

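All four dies stand in their pockets: 25 at (105,183), 65 at (178,182), 85 at (250,182) and 45 at (322,182). The broad dies have not moved.

```bash
python3 -c "
from plant import robot
print(robot.hand_in())"
```

```text
the job is handed in; nothing more can be done
None
```

The job is handed in: all four narrow dies stand upright in their own holders, within about 2 mm of the pocket centres I measured, and both broad dies are where they started. The hand-in gave no verdict back.

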